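# Lock a fresh purge-gas filter cartridge into a push-fit port

## Task

Take the filter cartridge with the blue bands out of its stand and push its steel stub straight down into the push-fit port with the blue ring until it locks and is fully home, pressing firmly but never ramming it; how deep it locks must be felt. Then pull it steadily straight up to prove that it holds (firmly enough that the collar inside the port lifts with it), and let go, leaving it locked and upright. Leave the orange-banded cartridge and the other things on the table where they are.

Things in the scene. Friction and masses are not known exactly. Their poses are not given: they have to be found in the camera images.
- cart_center (a point): Middle of the grip body, on the axis, of the blue-banded filter cartridge (loose, 100 to 200 g, 120 mm tall, upright, z axis up). The smooth grip body, 32 mm in diameter, reaches from 24 mm below to 30 mm above this point, blue-banded with a blue dot on top; under it a flange, 42 mm in diameter, 6 mm thick, then the stub. In its stand this point is 100 mm above the table.
- cart_tip (a point): Lower end of the blue cartridge's steel stub, on the axis, 90 mm below cart_center. The stub is round, 16 mm in diameter, 60 mm long, its last 9 mm tapering to 8 mm diameter. A locking groove 10 mm in diameter runs round it from 12 to 20 mm above this end.
- stand_a: Black fixed stand block, 60 x 60 mm, 50 mm tall, origin at its underside; the blue cartridge's stub stands 40 mm deep in its 18 mm hole with 20 mm of stub showing above. The orange cartridge has a like stand.
- port_mouth (a point): Centre of the hole in the top face of the open push-fit port, 70 mm above the table; z axis up. The vertical hole is 18 mm in diameter with a 2 mm chamfer. A flat blue ring, 40 mm in diameter, lies round it. A like port with a black ring and a black cap is not in use.
- port: The port's fixed grey block, 70 x 70 x 70 mm, origin at its underside. Spring jaws inside catch the stub's groove at a depth that differs each time and is not measured: home is with the stub's end 34 to 50 mm below the mouth, to be felt. There it lands on a rubber cushion that gives 2.6 mm (2 N rising to 12 N), then is solid. Over 36 N from the cartridge damages the port.
- collar (a joint): Lift (m) of the collar and jaws inside the port: 0 at rest, at most 0.004. Going in, the jaws resist, rising to 4 to 14 N, from 14 to 7 mm before home; then it slides easily and they snap in as it meets the cushion. Pulled up when locked, the stub moves freely 1 to 4 mm, then lifts the collar: from 7 N, 0.002 at 11 N, stop at 15 N, plus its weight. Unlocked, it slides out.
- spent_center (a point): Middle of the grip body of the orange-banded spent cartridge, same shape as the blue one, standing in a second stand. Not to be moved.
- mirror_mount: Bystander: black mirror mount on a steel post, 125 mm tall, base 38 mm in diameter; origin under its base.
- lens_tube: Bystander: black lens tube standing upright, 31 mm in diameter, 50 mm tall; origin at its underside.
- driver: Bystander: screwdriver lying on the table, 170 mm long; origin at the middle of its underside.
- optic_case: Bystander: white optic case 60 x 60 x 22 mm; origin at its underside.
- power_head: Bystander: black power-meter head, a disc 60 mm in diameter, 24 mm tall; origin at its underside.
There are look-alikes about, which are no part of the job. What is shaped like the part that bears cart_center but purple is not meant.

How it is judged:
By the outcome, as a careful person would: the job done as asked, in the order asked, and still so for the second after the job is handed in, with the robot touching nothing.
It also fails if it takes over 72 s, if anything falls off the work surface, if the arm or the gripper's body presses on something with over 40 N, if the wrist force passes 120 N, or if a joint passes its speed limit or range.

## Robot

A 6-joint arm with a two-finger parallel gripper is mounted at the origin on the work surface. World frame = base frame: x ahead of the robot, y to its left, z up, the work surface at z = 0. Lengths are in m, angles in rad, forces in N, time in s.
With the tool pointing down it reaches from about 0.375 to 0.975 m from the base axis. Payload 3.8 kg.
Tool frame: the origin (TCP) lies midway between the tips of the shut fingers; the grasp point (between the pads) lies 19 mm behind it; z points along the fingers, y is the direction in which the jaws open and shut (so a half turn about z gives the same grasp; the last joint's range is limited). The gripper opens to 85 mm and grips with 20 to 120 N. Pads are 22 mm wide; open, the fingers measure 114 mm over their backs; the gripper's body (76 mm by 85 mm) begins 54 mm behind the grasp point. The pads swing forward as they close: fully open they stand 13 mm farther back than shut.
Start: joints at [1.121, 0.264, 1.604, -0, 1.274, -0.037], TCP at [0.271, 0.618, 0.231] pointing down, gripper open.
Joint ranges: [-2.63, 2.63], [-0.94, 2.18], [0.31, 2.57], [-1.31, 4.45], [0, 2.66], [-2.55, 2.55]. Speed limits (rad/s): [2.57, 2.57, 3.14, 3.14, 3.14, 3.14].

## Interface

Orientations are given as a rotation vector (axis times angle).
In Python, from workcell import bot gives the robot as it stands.
- The arm moves only by the shell command python3 -m inch 'ROWS' [FORCE]. ROWS is JSON, a list of rows, each an object of numbers: "dx", "dy", "dz": the shift along the tool's x, y, z in m; "ax", "ay", "az": the turn, a rotation vector about the tool's x, y, z in degrees; "fingers": the opening, from -1 (shut) to 1 (fully open). A call has 1 to 20 rows; each row is the pose to reach, as a shift and turn from the pose measured when the call began, along the tool's axes at that moment; what a row does not reach only later rows make up. A row lasts 1/8 s, in which the tool goes at most 62.5 mm and 10.7 degrees, less where a joint would pass 70% of its speed; a pose out of reach is approached as far as the arm can. A call with a gripper value outside its range is refused whole. The fingers move at their own pace and stop on an object; FORCE is the grip in N (left out, the last holds). Time passes only in rows, so rows that repeat a pose let the fingers close. It gives the time, the measured TCP pose, the force and the opening at its end, in the units of the state.
- bot.read_state(): the state, without advancing time (a new reading comes with each control period).
- bot.read_camera(name): name is "scene" or "top" or "wrist"; returns (picture, depth): 480x640x3 uint8, blue, green, red; 480x640 float32, m along the optical axis (not along the pixel's ray), 0 where there is no reading.
- bot.get_calibration(name): a dict with "intrinsics" (3x3 intrinsics, pixels), "view" (4x4, takes a point from world to camera coordinates). Camera axes: x right, y down, z forward; pixel columns grow to the right and rows downward; lengths in m; the calibration is good to about 2 mm. A picture is of the moment at which its call begins: read the wrist's pose just before it. get_calibration takes no time and is no camera call; for the wrist camera it gives the pose at the moment of the call.
- bot.finish_job(): hands the job in, once; it reports no verdict.
Trained networks look in the newest picture that a camera, given by its name, has taken for a name from the list of things; names that differ only in an ending like _2 or _b are one class to them, and where a whole thing is asked for, a point or a joint stands for the part that bears it (a point fixed in the world has none). Each returns a list of dicts, best first, with "p" (0 to 1); they miss things now and then, are a little off and sometimes report something else, mostly with a low value. They report only what shows in the picture. A call takes as long as a camera call. They do not tell look-alikes from the thing itself.
- bot.masks_of(camera, thing): "region" (480x640 bool, what is visible of it) and "box" ([left, top, right, bottom] in pixels, round what is visible of it).
The state is a dict: "time": time; "q": joint angles; "joint_vel": joint speeds; "joint_torque": joint torques, N m; "tool_pos": TCP position; "tcp_rot": TCP orientation; "wrist_force": force on the tool from outside, world axes, zero at the start; "torque": the same for the moment, N m; "width": opening from 0.0 (shut) to 1.0 (fully open).
Only numpy, scipy, OpenCV 4.12 (cv2) and the standard library are available. Lean on these libraries where they do the work, as an engineer would, in place of code of your own. Each camera call takes 0.05 s, during which the arm holds its last target. There are 200 camera calls.

## Working session

There is one attempt and no reset: what is moved stays moved. The work goes in short steps, Python scripts to look and compute and a shell command to move; the robot and the scene stay as the last step left them, time stands still between calls to the robot, and variables do not carry over. Pictures are saved under pics/ and viewed, about 8 in all and at most 12, crops included, and the job is handed in when it is done.

```bash
ls; mkdir -p pics
cat > h.py <<'E'
import numpy as np, cv2
from workcell import bot
from scipy.spatial.transform import Rotation as R
def world(name, d, us, vs):
    c=bot.get_calibration(name);K=np.array(c["intrinsics"]);V=np.array(c["view"])
    z=d[vs,us]; p=np.stack([(us-K[0,2])/K[0,0]*z,(vs-K[1,2])/K[1,1]*z,z,np.ones_like(z)])
    return (np.linalg.inv(V)@p)[:3].T
def st():
    s=bot.read_state();print({k:np.round(s[k],4).tolist() for k in("time","q","tool_pos","tcp_rot","wrist_force","torque","width")});return s
E
python3 - <<'E'
from h import *
st()
for n in("top","scene"):
    p,d=bot.read_camera(n);cv2.imwrite(f"pics/{n}1.png",p);np.save(f"{n}d.npy",d)
    for t in("cart_center","port","stand_a","spent_center"):
        for m in bot.masks_of(n,t)[:4]:
            v,u=np.nonzero(m["region"]&(d>0)); 
            if len(u)<5: continue
            w=world(n,d,u,v); hi=w[w[:,2]>np.percentile(w[:,2],98)-.004]
            col=p[v,u].mean(0)
            print(n,t,round(m["p"],2),m["box"],"top c",(hi.min(0)/2+hi.max(0)/2).round(4),np.ptp(hi,axis=0).round(3),col.round())
E
```

```text
pics
{'time': 0.0, 'q': [1.1211, 0.2648, 1.6054, -0.0, 1.2737, -0.0369], 'tool_pos': [0.2705, 0.6176, 0.23], 'tcp_rot': [-0.6438, -3.0744, 0.0034], 'wrist_force': [-0.3944, 0.1261, 0.018], 'torque': [0.0106, 0.0072, 0.0412], 'width': 0.9998}
top cart_center 0.53 [269.3, 279.7, 289.8, 302.9] top c [0.4969 0.0936 0.1351] [0.027 0.029 0.008] [119. 105.  95.]
top stand_a 0.91 [266.8, 278.5, 298.5, 307.0] top c [0.4972 0.0922 0.064 ] [0.063 0.063 0.024] [38. 38. 40.]
top stand_a 0.55 [447.6, 216.1, 507.8, 267.5] top c [ 0.5989 -0.3219  0.0743] [0.077 0.076 0.008] [68. 69. 67.]
top spent_center 0.71 [185.6, 319.8, 206.8, 335.5] top c [0.4265 0.2563 0.1336] [0.028 0.027 0.006] [ 84.  95. 109.]
top spent_center 0.36 [264.1, 277.3, 298.8, 308.2] top c [0.4972 0.0932 0.0884] [0.063 0.065 0.075] [36. 37. 38.]
scene cart_center 0.87 [385.8, 180.8, 402.7, 225.8] top c [0.5128 0.1943 0.1209] [0.032 0.028 0.005] [78. 49. 72.]
scene cart_center 0.86 [336.4, 183.9, 357.4, 218.5] top c [0.4995 0.0887 0.1313] [0.029 0.028 0.006] [99. 95. 97.]
scene port 0.88 [122.1, 280.5, 198.1, 349.5] top c [ 0.6015 -0.3239  0.0721] [0.083 0.078 0.007] [71. 73. 74.]
scene stand_a 0.96 [323.9, 206.8, 363.8, 244.0] top c [0.4969 0.0893 0.0623] [0.07  0.067 0.027] [47. 48. 51.]
scene spent_center 0.74 [388.3, 149.2, 405.6, 179.6] top c [0.4271 0.254  0.1309] [0.034 0.029 0.005] [ 90.  99. 118.]
```

View pics/top1.png

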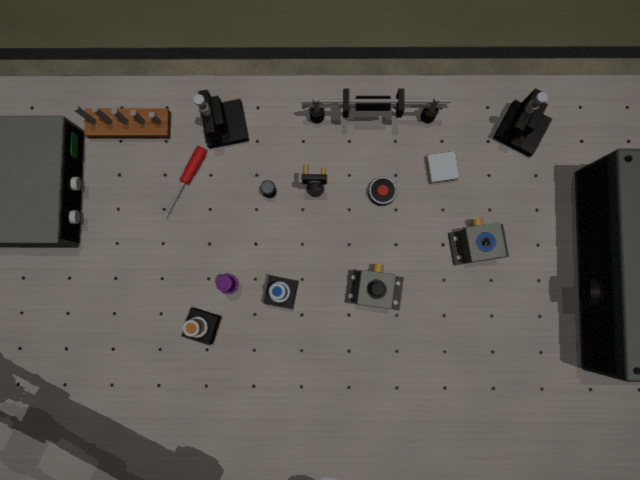

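View pics/scene1.png

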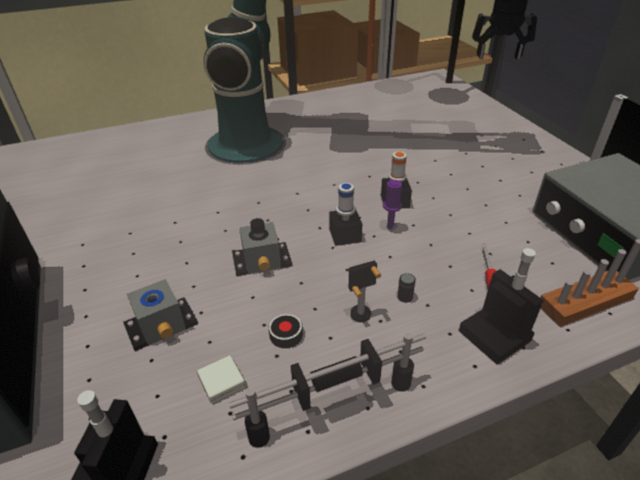

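The top view shows the blue-dot cartridge at (279,291) in its stand, purple look-alike (227,284), orange one (195,327), blue-ring port (485,241), capped port (377,289). The scene view agrees.

```bash
cat >> h.py <<'E'
def blue(p):
    h=cv2.cvtColor(p,cv2.COLOR_BGR2HSV);return cv2.inRange(h,(105,120,50),(122,255,255))
def plane(name,u,v,z):
    c=bot.get_calibration(name);K=np.array(c["intrinsics"]);V=np.linalg.inv(np.array(c["view"]))
    r=V[:3,:3]@np.linalg.inv(K)@[u,v,1];o=V[:3,3];return o+r*(z-o[2])/r[2]
def blobs(name,p,d,amin=15):
    n,l,s,c=cv2.connectedComponentsWithStats(blue(p))
    for i in range(1,n):
        if s[i,4]<amin: continue
        v,u=np.nonzero((l==i)&(d>0))
        if len(u)==0: continue
        w=world(name,d,u,v);print(name,s[i].tolist(),c[i].round(1),"med",np.median(w,0).round(4),"mid",((w.min(0)+w.max(0))/2).round(4),np.ptp(w,axis=0).round(4))
def go(x,y,z,s=None):
    s=s or bot.read_state();T=R.from_rotvec(s["tcp_rot"]).as_matrix()
    print("shift",(T.T@(np.array([x,y,z])-s["tool_pos"])).round(4)); return T
E
python3 - <<'E'
from h import *
for n in("top","scene"): blobs(n,cv2.imread(f"pics/{n}1.png"),np.load(f"{n}d.npy"))
T=go(.497,.092,.28);print(T.round(4))
V=np.linalg.inv(np.array(bot.get_calibration("wrist")["view"]));s=bot.read_state()
print("cam in tool",(T.T@(V[:3,3]-s["tool_pos"])).round(4),"\n",(T.T@V[:3,:3]).round(3))
print(bot.get_calibration("wrist")["intrinsics"])
E
```

```text
top [477, 232, 19, 19, 180] [485.7 241.3] med [ 0.6004 -0.3216  0.0708] mid [ 0.6008 -0.3221  0.0708] [0.0367 0.0368 0.0122]
top [272, 287, 10, 9, 63] [276.6 291. ] med [0.4969 0.0938 0.1313] mid [0.4969 0.0938 0.133 ] [0.0154 0.0175 0.012 ]
scene [342, 184, 8, 5, 30] [345.7 185.8] med [0.4958 0.0921 0.132 ] mid [0.4957 0.0916 0.1319] [0.0177 0.0142 0.0045]
scene [141, 290, 22, 16, 189] [151.7 298. ] med [ 0.5983 -0.3239  0.072 ] mid [ 0.599  -0.3237  0.0637] [0.0384 0.0364 0.0223]
shift [-0.4183 -0.3913 -0.0487]
[[-9.160e-01  4.012e-01 -0.000e+00]
 [ 4.012e-01  9.160e-01 -1.000e-04]
 [-0.000e+00 -1.000e-04 -1.000e+00]]
cam in tool [ 0.078  -0.0002 -0.1424] 
 [[-0.    -0.952 -0.305]
 [ 1.    -0.     0.   ]
 [-0.    -0.305  0.952]]
[[392.41679574   0.         320.95984233]
 [  0.         392.41679574 238.61170118]
 [  0.           0.           1.        ]]
```

```bash
python3 -m inch '[{"dx":-0.418,"dy":-0.391,"dz":-0.01,"az":54},{"dx":-0.418,"dy":-0.391,"dz":-0.01,"az":54},{"dx":-0.418,"dy":-0.391,"dz":-0.01,"az":54},{"dx":-0.418,"dy":-0.391,"dz":-0.01,"az":54},{"dx":-0.418,"dy":-0.391,"dz":-0.01,"az":54},{"dx":-0.418,"dy":-0.391,"dz":-0.01,"az":54},{"dx":-0.418,"dy":-0.391,"dz":-0.01,"az":54},{"dx":-0.418,"dy":-0.391,"dz":-0.01,"az":54},{"dx":-0.418,"dy":-0.391,"dz":-0.01,"az":54},{"dx":-0.418,"dy":-0.391,"dz":-0.01,"az":54},{"dx":-0.418,"dy":-0.391,"dz":-0.01,"az":54},{"dx":-0.418,"dy":-0.391,"dz":-0.01,"az":54},{"dx":-0.418,"dy":-0.391,"dz":-0.01,"az":54},{"dx":-0.418,"dy":-0.391,"dz":-0.01,"az":54},{"dx":-0.418,"dy":-0.391,"dz":-0.01,"az":54}]' 40
python3 - <<'E'
from h import *
st();p,d=bot.read_camera("wrist");cv2.imwrite("pics/w1.png",p);np.save("w1.npy",d);blobs("wrist",p,d,60);go(.4965,.093,.081)
E
```

```text
{'time': 0.5, 'q': [1.1211, 0.264, 1.604, -0.0, 1.2737, -0.0369], 'tool_pos': [0.2708, 0.6183, 0.2312], 'tcp_rot': [0.6439, 3.0749, -0.0002], 'wrist_force': [-1.6055, 0.0194, 0.3115], 'torque': [0.0566, -0.01, 0.0073], 'width': 1.0023}
shift [-0.4175 -0.3906  0.1503]invalid input at $[0]: expected keys dx, dy, dz, ax, ay, az, fingers
```

View pics/w1.png

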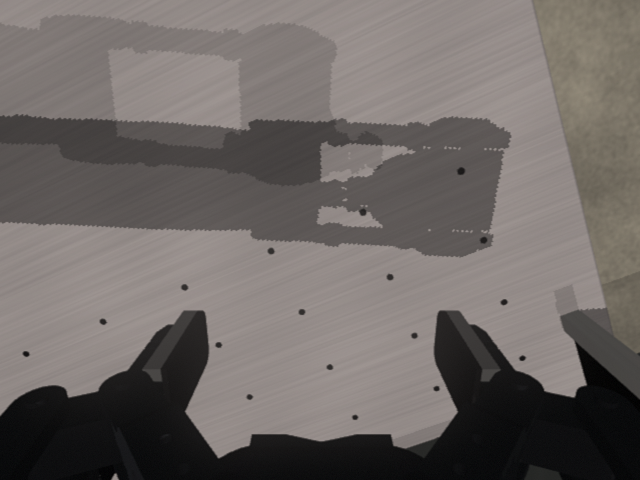

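The move was refused because every row needs all keys; the picture only shows the fingers and empty table. Sending it again with full rows.

```bash
python3 -m inch '[{"dx":-0.418,"dy":-0.391,"dz":-0.01,"ax":0,"ay":0,"az":54,"fingers":1},{"dx":-0.418,"dy":-0.391,"dz":-0.01,"ax":0,"ay":0,"az":54,"fingers":1},{"dx":-0.418,"dy":-0.391,"dz":-0.01,"ax":0,"ay":0,"az":54,"fingers":1},{"dx":-0.418,"dy":-0.391,"dz":-0.01,"ax":0,"ay":0,"az":54,"fingers":1},{"dx":-0.418,"dy":-0.391,"dz":-0.01,"ax":0,"ay":0,"az":54,"fingers":1},{"dx":-0.418,"dy":-0.391,"dz":-0.01,"ax":0,"ay":0,"az":54,"fingers":1},{"dx":-0.418,"dy":-0.391,"dz":-0.01,"ax":0,"ay":0,"az":54,"fingers":1},{"dx":-0.418,"dy":-0.391,"dz":-0.01,"ax":0,"ay":0,"az":54,"fingers":1},{"dx":-0.418,"dy":-0.391,"dz":-0.01,"ax":0,"ay":0,"az":54,"fingers":1},{"dx":-0.418,"dy":-0.391,"dz":-0.01,"ax":0,"ay":0,"az":54,"fingers":1},{"dx":-0.418,"dy":-0.391,"dz":-0.01,"ax":0,"ay":0,"az":54,"fingers":1},{"dx":-0.418,"dy":-0.391,"dz":-0.01,"ax":0,"ay":0,"az":54,"fingers":1},{"dx":-0.418,"dy":-0.391,"dz":-0.01,"ax":0,"ay":0,"az":54,"fingers":1}]' 40
python3 - <<'E'
from h import *
st();p,d=bot.read_camera("wrist");cv2.imwrite("pics/w2.png",p);np.save("w2.npy",d);blobs("wrist",p,d,60);print(go(.4965,.093,.081).round(3))
E
```

```text
time: 2.17
tool_pos: [0.4963, 0.0939, 0.2412]
tcp_rot: [-1.967, -2.45, -0.0]
wrist_force: [-0.2, 0.6, 0.4]
width: 1.001
{'time': 2.175, 'q': [0.1375, -0.0672, 1.9473, 0.0004, 1.2616, -0.0805], 'tool_pos': [0.4963, 0.0939, 0.2412], 'tcp_rot': [-1.9665, -2.4495, -0.0002], 'wrist_force': [-0.2433, 0.5795, 0.4414], 'torque': [-0.0473, 0.0185, 0.0054], 'width': 1.0005}
wrist [308, 223, 28, 28, 605] [321.5 236.7] med [0.4971 0.0925 0.1312] mid [0.497  0.0924 0.1312] [0.0186 0.0195 0.0038]
shift [-0.0009  0.      0.1602]
[[-0.216  0.976 -0.   ]
 [ 0.976  0.216  0.   ]
 [ 0.    -0.    -1.   ]]
```

View pics/w2.png

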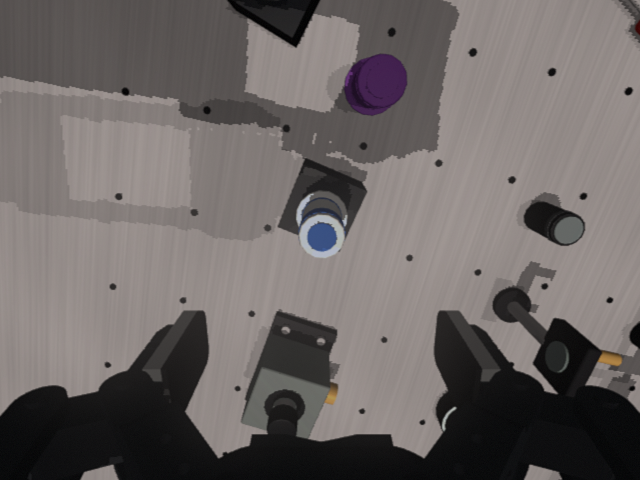

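Blue-dot top at (321,237), white body directly below the tool; nothing near the fingers. Descend and grip.

```bash
python3 -m inch '[{"dx":-0.0015,"dy":0.0004,"dz":0.03,"ax":0,"ay":0,"az":0,"fingers":1},{"dx":-0.0015,"dy":0.0004,"dz":0.07,"ax":0,"ay":0,"az":0,"fingers":1},{"dx":-0.0015,"dy":0.0004,"dz":0.11,"ax":0,"ay":0,"az":0,"fingers":1},{"dx":-0.0015,"dy":0.0004,"dz":0.14,"ax":0,"ay":0,"az":0,"fingers":1},{"dx":-0.0015,"dy":0.0004,"dz":0.157,"ax":0,"ay":0,"az":0,"fingers":1},{"dx":-0.0015,"dy":0.0004,"dz":0.157,"ax":0,"ay":0,"az":0,"fingers":1},{"dx":-0.0015,"dy":0.0004,"dz":0.157,"ax":0,"ay":0,"az":0,"fingers":-1},{"dx":-0.0015,"dy":0.0004,"dz":0.157,"ax":0,"ay":0,"az":0,"fingers":-1},{"dx":-0.0015,"dy":0.0004,"dz":0.157,"ax":0,"ay":0,"az":0,"fingers":-1},{"dx":-0.0015,"dy":0.0004,"dz":0.157,"ax":0,"ay":0,"az":0,"fingers":-1},{"dx":-0.0015,"dy":0.0004,"dz":0.157,"ax":0,"ay":0,"az":0,"fingers":-1},{"dx":-0.0015,"dy":0.0004,"dz":0.157,"ax":0,"ay":0,"az":0,"fingers":-1},{"dx":-0.0015,"dy":0.0004,"dz":0.157,"ax":0,"ay":0,"az":0,"fingers":-1},{"dx":-0.0015,"dy":0.0004,"dz":0.157,"ax":0,"ay":0,"az":0,"fingers":-1}]' 80
```

```text
time: 3.98
tool_pos: [0.4978, 0.0925, 0.0856]
tcp_rot: [1.966, 2.449, 0.002]
wrist_force: [-1.8, -0.2, 6.0]
width: 0.355
```

```bash
python3 -m inch '[{"dx":0,"dy":0,"dz":-0.01,"ax":0,"ay":0,"az":0,"fingers":-1},{"dx":0,"dy":0,"dz":-0.03,"ax":0,"ay":0,"az":0,"fingers":-1},{"dx":0,"dy":0,"dz":-0.06,"ax":0,"ay":0,"az":0,"fingers":-1},{"dx":0,"dy":0,"dz":-0.1,"ax":0,"ay":0,"az":0,"fingers":-1},{"dx":0,"dy":0,"dz":-0.14,"ax":0,"ay":0,"az":0,"fingers":-1},{"dx":0,"dy":0,"dz":-0.15,"ax":0,"ay":0,"az":0,"fingers":-1},{"dx":0,"dy":0,"dz":-0.15,"ax":0,"ay":0,"az":0,"fingers":-1}]'
python3 -m inch '[{"dx":-0.03,"dy":0.001,"dz":0,"ax":0,"ay":0,"az":4,"fingers":-1},{"dx":-0.08,"dy":0.002,"dz":0,"ax":0,"ay":0,"az":8,"fingers":-1},{"dx":-0.13,"dy":0.003,"dz":0,"ax":0,"ay":0,"az":12,"fingers":-1},{"dx":-0.18,"dy":0.004,"dz":0,"ax":0,"ay":0,"az":16,"fingers":-1},{"dx":-0.23,"dy":0.005,"dz":0,"ax":0,"ay":0,"az":20,"fingers":-1},{"dx":-0.28,"dy":0.006,"dz":0,"ax":0,"ay":0,"az":24,"fingers":-1},{"dx":-0.33,"dy":0.007,"dz":0,"ax":0,"ay":0,"az":28,"fingers":-1},{"dx":-0.38,"dy":0.009,"dz":0,"ax":0,"ay":0,"az":32,"fingers":-1},{"dx":-0.41,"dy":0.01,"dz":0,"ax":0,"ay":0,"az":36,"fingers":-1},{"dx":-0.427,"dy":0.01,"dz":0,"ax":0,"ay":0,"az":36,"fingers":-1},{"dx":-0.427,"dy":0.01,"dz":0,"ax":0,"ay":0,"az":36,"fingers":-1},{"dx":-0.427,"dy":0.01,"dz":0,"ax":0,"ay":0,"az":36,"fingers":-1}]'
python3 - <<'E'
from h import *
st();p,d=bot.read_camera("wrist");cv2.imwrite("pics/w3.png",p);np.save("w3.npy",d);blobs("wrist",p,d,60);print(go(.600,-.3225,.235).round(3))
E
```

```text
time: 4.85
tool_pos: [0.4976, 0.0924, 0.2356]
tcp_rot: [1.966, 2.449, 0.003]
wrist_force: [1.2, -0.7, -1.5]
width: 0.359
time: 6.35
tool_pos: [0.5992, -0.3209, 0.2347]
tcp_rot: [-2.626, -1.723, -0.003]
wrist_force: [0.8, 0.5, -1.5]
width: 0.356
{'time': 6.35, 'q': [-0.5294, 0.2709, 1.5888, 0.0021, 1.2822, -0.1207], 'tool_pos': [0.5992, -0.3209, 0.2347], 'tcp_rot': [-2.6255, -1.7229, -0.0026], 'wrist_force': [0.8199, 0.5391, -1.5323], 'torque': [0.0142, 0.0278, -0.0085], 'width': 0.3564}
wrist [299, 194, 48, 47, 1128] [322.8 216.6] med [ 0.6006 -0.3221  0.0716] mid [ 0.6002 -0.3232  0.0719] [0.0384 0.0386 0.004 ]
wrist [269, 312, 102, 61, 1582] [322.2 328.8] med [ 0.6061 -0.3067  0.27  ] mid [ 0.6002 -0.3129  0.269 ] [0.0307 0.018  0.0134]
wrist [289, 359, 66, 58, 3030] [321.4 387.9] med [ 0.5997 -0.3204  0.2807] mid [ 0.5995 -0.3207  0.2807] [0.0197 0.0205 0.0037]
shift [-0.0013  0.0013  0.0002]
[[ 0.398  0.917  0.001]
 [ 0.917 -0.398  0.001]
 [ 0.002  0.001 -1.   ]]
```

View pics/w3.png

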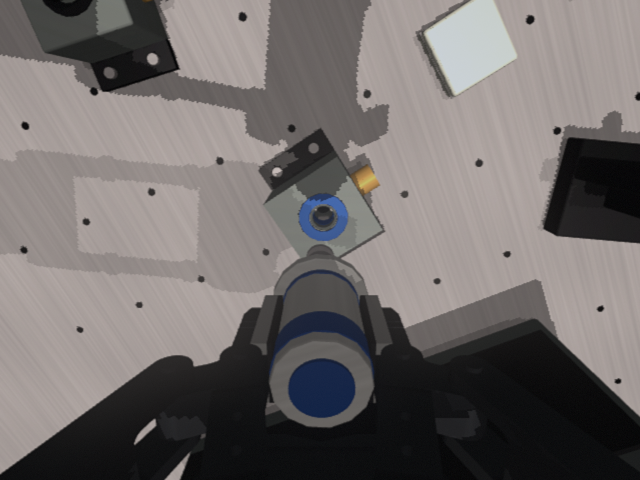

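Ring at (323,217) with the hole visible, stub tip at (321,250), cartridge held upright. Lower to just above the mouth and check from close by.

```bash
python3 -m inch '[{"dx":-0.0016,"dy":0.0014,"dz":0.02,"ax":0,"ay":0,"az":0,"fingers":-1},{"dx":-0.0016,"dy":0.0014,"dz":0.05,"ax":0,"ay":0,"az":0,"fingers":-1},{"dx":-0.0016,"dy":0.0014,"dz":0.07,"ax":0,"ay":0,"az":0,"fingers":-1},{"dx":-0.0016,"dy":0.0014,"dz":0.08,"ax":0,"ay":0,"az":0,"fingers":-1},{"dx":-0.0016,"dy":0.0014,"dz":0.08,"ax":0,"ay":0,"az":0,"fingers":-1},{"dx":-0.0016,"dy":0.0014,"dz":0.08,"ax":0,"ay":0,"az":0,"fingers":-1}]'
python3 - <<'E'
from h import *
s=st();p,d=bot.read_camera("wrist");cv2.imwrite("pics/w4.png",p);np.save("w4.npy",d);blobs("wrist",p,d,60)
c=bot.get_calibration("wrist");K=np.array(c["intrinsics"]);V=np.array(c["view"]);T=R.from_rotvec(s["tcp_rot"]).as_matrix()
for z in(.0146,.04,.0736):
    w=T@[0,0,z+.002]+s["tool_pos"];q=K@(V@np.r_[w,1])[:3];print(z,w.round(4),(q/q[2])[:2].round(1))
cv2.imwrite("pics/w4c.png",cv2.resize(p[100:460,200:440],None,fx=1.6,fy=1.6))
E
```

```text
time: 7.15
tool_pos: [0.6009, -0.3232, 0.1564]
tcp_rot: [2.625, 1.723, 0.005]
wrist_force: [0.7, 0.5, -1.5]
width: 0.358
{'time': 7.15, 'q': [-0.531, 0.3274, 1.664, 0.0022, 1.1477, -0.1228], 'tool_pos': [0.6009, -0.3232, 0.1564], 'tcp_rot': [2.6252, 1.7232, 0.0045], 'wrist_force': [0.6731, 0.4584, -1.4674], 'torque': [-0.0543, -0.0341, 0.0011], 'width': 0.3584}
wrist [288, 217, 63, 46, 1312] [318.8 236.3] med [ 0.606  -0.315   0.0716] mid [ 0.6   -0.32   0.106] [0.0386 0.0349 0.0734]
wrist [298, 271, 50, 11, 96] [321.4 273.9] med [ 0.6077 -0.3084  0.1503] mid [ 0.6068 -0.3115  0.15  ] [0.0178 0.0097 0.0041]
wrist [269, 312, 102, 61, 1694] [320.1 328.9] med [ 0.6071 -0.309   0.1911] mid [ 0.6018 -0.3154  0.1905] [0.0306 0.0179 0.0133]
wrist [289, 359, 66, 58, 3031] [321.3 387.9] med [ 0.6012 -0.3228  0.2022] mid [ 0.601  -0.3233  0.2023] [0.0197 0.0209 0.0038]
0.0146 [ 0.6009 -0.3232  0.1398] [320.6 295.9]
0.04 [ 0.601  -0.3232  0.1144] [320.6 273.8]
0.0736 [ 0.6011 -0.3231  0.0808] [320.6 251.6]
```

View pics/w4c.png

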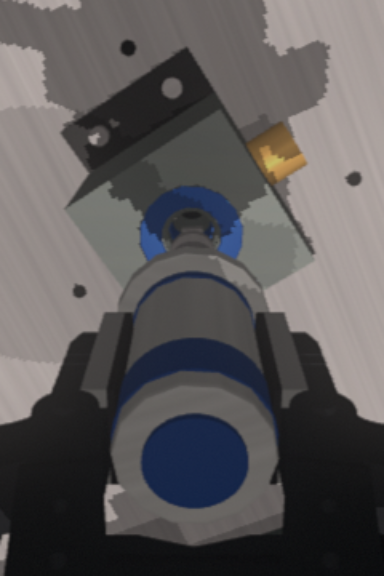

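The crop shows the stub tip right over the ring's middle (ring centre about u=319.5 in the full picture). A quick sub-pixel check of stub against ring.

Run:
```python
from h import *
p=cv2.imread("pics/w4.png");b=blue(p)
for v in range(218,260,3):
    u=np.nonzero(b[v,280:360])[0]+280
    if len(u): g=np.split(u,np.nonzero(np.diff(u)>1)[0]+1); print(v,[(int(a[0]),int(a[-1])) for a in g])
s=bot.read_state();T=R.from_rotvec(s["tcp_rot"]).as_matrix()
c=bot.get_calibration("wrist");K=np.array(c["intrinsics"]);V=np.array(c["view"])
P=lambda w:(lambda q:(q[:2]/q[2]).round(1))(K@(V@np.r_[w,1])[:3])
for cx,cy in((.6002,-.3232),(.6009,-.3232),(.6002,-.3222)):
  e=np.array([P([cx+.02*np.cos(t),cy+.02*np.sin(t),.0705]) for t in np.arange(0,6.28,.05)])
  print(cx,cy,"pred ring",e.min(0),e.max(0))
```

```text
218 [(308, 329)]
221 [(302, 336)]
224 [(299, 340)]
227 [(296, 343)]
230 [(293, 312), (326, 345)]
233 [(292, 307), (332, 347)]
236 [(291, 303), (335, 348)]
239 [(289, 302), (337, 349)]
242 [(288, 300), (307, 307), (331, 333), (338, 350)]
245 [(288, 300), (307, 308), (310, 310), (329, 329), (331, 331), (338, 350)]
248 [(288, 300), (308, 308), (331, 331), (338, 350)]
251 [(288, 300), (338, 350)]
254 [(289, 301), (337, 349)]
257 [(290, 302), (339, 348)]
0.6002 -0.3232 pred ring [286.7 215.1] [351.7 276.7]
0.6009 -0.3232 pred ring [287.7 214.6] [352.8 276.3]
0.6002 -0.3222 pred ring [286.  213.6] [351.1 275.3]
```

Stub (≈319.5) and hole (≈319.3) line up within a fraction of a mm. Enter the hole, short of the jaws.

```bash
python3 -m inch '[{"dx":-0.0003,"dy":-0.0004,"dz":0.004,"ax":0,"ay":0,"az":0,"fingers":-1},{"dx":-0.0003,"dy":-0.0004,"dz":0.008,"ax":0,"ay":0,"az":0,"fingers":-1},{"dx":-0.0003,"dy":-0.0004,"dz":0.011,"ax":0,"ay":0,"az":0,"fingers":-1},{"dx":-0.0003,"dy":-0.0004,"dz":0.014,"ax":0,"ay":0,"az":0,"fingers":-1},{"dx":-0.0003,"dy":-0.0004,"dz":0.017,"ax":0,"ay":0,"az":0,"fingers":-1},{"dx":-0.0003,"dy":-0.0004,"dz":0.017,"ax":0,"ay":0,"az":0,"fingers":-1}]' 100; python3 -m inch '[{"dx":0,"dy":0,"dz":0.003,"ax":0,"ay":0,"az":0,"fingers":-1},{"dx":0,"dy":0,"dz":0.006,"ax":0,"ay":0,"az":0,"fingers":-1},{"dx":0,"dy":0,"dz":0.009,"ax":0,"ay":0,"az":0,"fingers":-1},{"dx":0,"dy":0,"dz":0.009,"ax":0,"ay":0,"az":0,"fingers":-1}]'
```

```text
time: 7.95
tool_pos: [0.6003, -0.3232, 0.1392]
tcp_rot: [2.626, 1.723, 0.004]
wrist_force: [-0.4, -0.2, -2.1]
width: 0.353
time: 8.45
tool_pos: [0.6, -0.3231, 0.1296]
tcp_rot: [2.626, 1.724, 0.004]
wrist_force: [-0.0, -0.0, -0.6]
width: 0.354
```

```bash
for i in 1 2 3 4 5; do python3 -m inch '[{"dx":0,"dy":0,"dz":0.001,"ax":0,"ay":0,"az":0,"fingers":-1},{"dx":0,"dy":0,"dz":0.002,"ax":0,"ay":0,"az":0,"fingers":-1},{"dx":0,"dy":0,"dz":0.002,"ax":0,"ay":0,"az":0,"fingers":-1}]' | grep -E 'pos|force'; done
```

```text
tool_pos: [0.6, -0.323, 0.1276]
wrist_force: [-0.4, 0.1, -2.0]
tool_pos: [0.5999, -0.323, 0.1254]
wrist_force: [0.2, 0.0, -1.5]
tool_pos: [0.5998, -0.3229, 0.1232]
wrist_force: [0.6, 0.8, -1.1]
tool_pos: [0.5997, -0.3228, 0.121]
wrist_force: [0.3, -0.5, -1.0]
tool_pos: [0.5997, -0.3229, 0.1189]
wrist_force: [0.3, -0.6, -1.6]
```

```bash
python3 -m inch '[{"dx":0,"dy":0,"dz":0.001,"ax":0,"ay":0,"az":0,"fingers":-1},{"dx":0,"dy":0,"dz":0.002,"ax":0,"ay":0,"az":0,"fingers":-1},{"dx":0,"dy":0,"dz":0.002,"ax":0,"ay":0,"az":0,"fingers":-1}]'|grep -E 'pos|force'
python3 -m inch '[{"dx":0,"dy":0,"dz":0.001,"ax":0,"ay":0,"az":0,"fingers":-1},{"dx":0,"dy":0,"dz":0.002,"ax":0,"ay":0,"az":0,"fingers":-1},{"dx":0,"dy":0,"dz":0.002,"ax":0,"ay":0,"az":0,"fingers":-1}]'|grep -E 'pos|force'
python3 -m inch '[{"dx":0,"dy":0,"dz":0.001,"ax":0,"ay":0,"az":0,"fingers":-1},{"dx":0,"dy":0,"dz":0.002,"ax":0,"ay":0,"az":0,"fingers":-1},{"dx":0,"dy":0,"dz":0.002,"ax":0,"ay":0,"az":0,"fingers":-1}]'|grep -E 'pos|force'
```

```text
tool_pos: [0.6, -0.3231, 0.1171]
wrist_force: [0.2, -0.3, -0.8]
tool_pos: [0.6003, -0.3233, 0.1158]
wrist_force: [-0.3, -0.8, 3.1]
tool_pos: [0.6006, -0.3234, 0.1141]
wrist_force: [0.5, -0.3, 5.1]
```

```bash
python3 -m inch '[{"dx":0,"dy":0,"dz":0.001,"ax":0,"ay":0,"az":0,"fingers":-1},{"dx":0,"dy":0,"dz":0.002,"ax":0,"ay":0,"az":0,"fingers":-1},{"dx":0,"dy":0,"dz":0.002,"ax":0,"ay":0,"az":0,"fingers":-1}]'|grep -E 'pos|force'
python3 -m inch '[{"dx":0,"dy":0,"dz":0.001,"ax":0,"ay":0,"az":0,"fingers":-1},{"dx":0,"dy":0,"dz":0.002,"ax":0,"ay":0,"az":0,"fingers":-1},{"dx":0,"dy":0,"dz":0.002,"ax":0,"ay":0,"az":0,"fingers":-1}]'|grep -E 'pos|force'
python3 -m inch '[{"dx":0,"dy":0,"dz":0.001,"ax":0,"ay":0,"az":0,"fingers":-1},{"dx":0,"dy":0,"dz":0.002,"ax":0,"ay":0,"az":0,"fingers":-1},{"dx":0,"dy":0,"dz":0.002,"ax":0,"ay":0,"az":0,"fingers":-1}]'|grep -E 'pos|force'
```

```text
tool_pos: [0.6008, -0.3235, 0.1125]
wrist_force: [-0.8, -0.7, 5.0]
tool_pos: [0.6011, -0.3237, 0.1115]
wrist_force: [-1.9, 1.4, 7.8]
tool_pos: [0.6008, -0.3235, 0.1088]
wrist_force: [-0.1, -1.0, 1.0]
```

```bash
python3 -m inch '[{"dx":0,"dy":0,"dz":0.001,"ax":0,"ay":0,"az":0,"fingers":-1},{"dx":0,"dy":0,"dz":0.0015,"ax":0,"ay":0,"az":0,"fingers":-1},{"dx":0,"dy":0,"dz":0.0015,"ax":0,"ay":0,"az":0,"fingers":-1}]'|grep -E 'pos|force'
python3 -m inch '[{"dx":0,"dy":0,"dz":0.001,"ax":0,"ay":0,"az":0,"fingers":-1},{"dx":0,"dy":0,"dz":0.0015,"ax":0,"ay":0,"az":0,"fingers":-1},{"dx":0,"dy":0,"dz":0.0015,"ax":0,"ay":0,"az":0,"fingers":-1}]'|grep -E 'pos|force'
python3 -m inch '[{"dx":0,"dy":0,"dz":0.001,"ax":0,"ay":0,"az":0,"fingers":-1},{"dx":0,"dy":0,"dz":0.001,"ax":0,"ay":0,"az":0,"fingers":-1},{"dx":0,"dy":0,"dz":0.001,"ax":0,"ay":0,"az":0,"fingers":-1}]'|grep -E 'pos|force'
```

```text
tool_pos: [0.6005, -0.3233, 0.1067]
wrist_force: [-0.0, -0.7, -0.5]
tool_pos: [0.6, -0.323, 0.1044]
wrist_force: [-0.8, 0.3, -2.1]
tool_pos: [0.6001, -0.3231, 0.1037]
wrist_force: [-0.9, 1.2, 0.6]
```

```bash
python3 -m inch '[{"dx":0,"dy":0,"dz":0.001,"ax":0,"ay":0,"az":0,"fingers":-1},{"dx":0,"dy":0,"dz":0.001,"ax":0,"ay":0,"az":0,"fingers":-1},{"dx":0,"dy":0,"dz":0.001,"ax":0,"ay":0,"az":0,"fingers":-1}]'|grep -E 'pos|force'
python3 -m inch '[{"dx":0,"dy":0,"dz":0.001,"ax":0,"ay":0,"az":0,"fingers":-1},{"dx":0,"dy":0,"dz":0.001,"ax":0,"ay":0,"az":0,"fingers":-1},{"dx":0,"dy":0,"dz":0.001,"ax":0,"ay":0,"az":0,"fingers":-1}]'|grep -E 'pos|force'
python3 -m inch '[{"dx":0,"dy":0,"dz":0.001,"ax":0,"ay":0,"az":0,"fingers":-1},{"dx":0,"dy":0,"dz":0.001,"ax":0,"ay":0,"az":0,"fingers":-1},{"dx":0,"dy":0,"dz":0.001,"ax":0,"ay":0,"az":0,"fingers":-1}]'|grep -E 'pos|force'
```

```text
tool_pos: [0.6001, -0.3231, 0.103]
wrist_force: [-2.6, 0.8, 3.8]
tool_pos: [0.6001, -0.3231, 0.1025]
wrist_force: [-2.2, 0.5, 5.3]
tool_pos: [0.6002, -0.3231, 0.1023]
wrist_force: [-2.5, 1.0, 6.0]
```

```bash
python3 -m inch '[{"dx":0,"dy":0,"dz":0.001,"ax":0,"ay":0,"az":0,"fingers":-1},{"dx":0,"dy":0,"dz":0.0016,"ax":0,"ay":0,"az":0,"fingers":-1},{"dx":0,"dy":0,"dz":0.0016,"ax":0,"ay":0,"az":0,"fingers":-1}]'|grep -E 'pos|force'
python3 -m inch '[{"dx":0,"dy":0,"dz":0.001,"ax":0,"ay":0,"az":0,"fingers":-1},{"dx":0,"dy":0,"dz":0.002,"ax":0,"ay":0,"az":0,"fingers":-1},{"dx":0,"dy":0,"dz":0.002,"ax":0,"ay":0,"az":0,"fingers":-1}]'|grep -E 'pos|force'
```

```text
tool_pos: [0.6002, -0.3232, 0.1018]
wrist_force: [-3.3, 1.2, 8.4]
tool_pos: [0.6002, -0.3232, 0.1013]
wrist_force: [-3.7, 1.3, 10.4]
```

```bash
python3 -m inch '[{"dx":0,"dy":0,"dz":0.001,"ax":0,"ay":0,"az":0,"fingers":-1},{"dx":0,"dy":0,"dz":0.0024,"ax":0,"ay":0,"az":0,"fingers":-1},{"dx":0,"dy":0,"dz":0.0024,"ax":0,"ay":0,"az":0,"fingers":-1}]'|grep -E 'pos|force'
python3 -m inch '[{"dx":0,"dy":0,"dz":0.001,"ax":0,"ay":0,"az":0,"fingers":-1},{"dx":0,"dy":0,"dz":0.0028,"ax":0,"ay":0,"az":0,"fingers":-1},{"dx":0,"dy":0,"dz":0.0028,"ax":0,"ay":0,"az":0,"fingers":-1}]'|grep -E 'pos|force'
```

```text
tool_pos: [0.6003, -0.3232, 0.1011]
wrist_force: [-4.3, 2.6, 13.4]
tool_pos: [0.6004, -0.3233, 0.1011]
wrist_force: [-6.5, 2.9, 14.1]
```

Solid felt at TCP z 0.1011 (≈15.5 N net, no further travel). Now pull up steadily.

```bash
python3 -m inch '[{"dx":0,"dy":0,"dz":-0.001,"ax":0,"ay":0,"az":0,"fingers":-1},{"dx":0,"dy":0,"dz":-0.002,"ax":0,"ay":0,"az":0,"fingers":-1},{"dx":0,"dy":0,"dz":-0.002,"ax":0,"ay":0,"az":0,"fingers":-1}]'|grep -E 'pos|force'
python3 -m inch '[{"dx":0,"dy":0,"dz":-0.001,"ax":0,"ay":0,"az":0,"fingers":-1},{"dx":0,"dy":0,"dz":-0.0015,"ax":0,"ay":0,"az":0,"fingers":-1},{"dx":0,"dy":0,"dz":-0.0015,"ax":0,"ay":0,"az":0,"fingers":-1}]'|grep -E 'pos|force'
python3 -m inch '[{"dx":0,"dy":0,"dz":-0.001,"ax":0,"ay":0,"az":0,"fingers":-1},{"dx":0,"dy":0,"dz":-0.0015,"ax":0,"ay":0,"az":0,"fingers":-1},{"dx":0,"dy":0,"dz":-0.0015,"ax":0,"ay":0,"az":0,"fingers":-1}]'|grep -E 'pos|force'
python3 -m inch '[{"dx":0,"dy":0,"dz":-0.001,"ax":0,"ay":0,"az":0,"fingers":-1},{"dx":0,"dy":0,"dz":-0.0015,"ax":0,"ay":0,"az":0,"fingers":-1},{"dx":0,"dy":0,"dz":-0.0015,"ax":0,"ay":0,"az":0,"fingers":-1}]'|grep -E 'pos|force'
```

```text
tool_pos: [0.6003, -0.3232, 0.1029]
wrist_force: [-2.2, 1.1, 3.3]
tool_pos: [0.6003, -0.3232, 0.1038]
wrist_force: [-0.1, 0.1, 1.1]
tool_pos: [0.6002, -0.3232, 0.105]
wrist_force: [-0.0, -0.0, -2.1]
tool_pos: [0.6, -0.323, 0.1054]
wrist_force: [3.2, -0.7, -9.2]
```

```bash
python3 -m inch '[{"dx":0,"dy":0,"dz":-0.001,"ax":0,"ay":0,"az":0,"fingers":-1},{"dx":0,"dy":0,"dz":-0.0018,"ax":0,"ay":0,"az":0,"fingers":-1},{"dx":0,"dy":0,"dz":-0.0018,"ax":0,"ay":0,"az":0,"fingers":-1}]'|grep -E 'pos|force|wid'
python3 -m inch '[{"dx":0,"dy":0,"dz":-0.001,"ax":0,"ay":0,"az":0,"fingers":-1},{"dx":0,"dy":0,"dz":-0.0022,"ax":0,"ay":0,"az":0,"fingers":-1},{"dx":0,"dy":0,"dz":-0.0022,"ax":0,"ay":0,"az":0,"fingers":-1}]'|grep -E 'pos|force|wid'
python3 -m inch '[{"dx":0,"dy":0,"dz":-0.001,"ax":0,"ay":0,"az":0,"fingers":-1},{"dx":0,"dy":0,"dz":-0.0025,"ax":0,"ay":0,"az":0,"fingers":-1},{"dx":0,"dy":0,"dz":-0.0025,"ax":0,"ay":0,"az":0,"fingers":-1}]'|grep -E 'pos|force|wid'
```

```text
tool_pos: [0.5997, -0.3228, 0.1067]
wrist_force: [2.3, -1.6, -12.1]
width: 0.349
tool_pos: [0.5995, -0.3227, 0.1084]
wrist_force: [4.6, -1.5, -14.7]
width: 0.349
tool_pos: [0.5994, -0.3226, 0.1094]
wrist_force: [6.5, -3.2, -21.1]
width: 0.348
```

Collar lifted about 4 mm to its stop (~19 N net), lock holds. Lower it back onto the cushion.

```bash
python3 -m inch '[{"dx":0,"dy":0.0005,"dz":0.001,"ax":0,"ay":0,"az":0,"fingers":-1},{"dx":0,"dy":0.001,"dz":0.002,"ax":0,"ay":0,"az":0,"fingers":-1},{"dx":0,"dy":0.001,"dz":0.003,"ax":0,"ay":0,"az":0,"fingers":-1},{"dx":0,"dy":0.001,"dz":0.004,"ax":0,"ay":0,"az":0,"fingers":-1},{"dx":0,"dy":0.001,"dz":0.005,"ax":0,"ay":0,"az":0,"fingers":-1},{"dx":0,"dy":0.001,"dz":0.005,"ax":0,"ay":0,"az":0,"fingers":-1}]'
python3 -m inch '[{"dx":0,"dy":0,"dz":0.001,"ax":0,"ay":0,"az":0,"fingers":-1},{"dx":0,"dy":0,"dz":0.001,"ax":0,"ay":0,"az":0,"fingers":-1},{"dx":0,"dy":0,"dz":0.001,"ax":0,"ay":0,"az":0,"fingers":-1}]'; python3 -c "
from h import *
st()"
```

```text
time: 19.7
tool_pos: [0.6001, -0.323, 0.1052]
tcp_rot: [-2.625, -1.723, -0.002]
wrist_force: [-1.0, -0.9, -6.7]
width: 0.352
time: 20.08
tool_pos: [0.6007, -0.3232, 0.105]
tcp_rot: [-2.626, -1.724, -0.003]
wrist_force: [0.0, -0.3, -2.4]
width: 0.348
{'time': 20.075, 'q': [-0.5311, 0.3739, 1.7031, 0.0021, 1.0642, -0.1232], 'tool_pos': [0.6007, -0.3232, 0.105], 'tcp_rot': [-2.6258, -1.724, -0.0029], 'wrist_force': [0.0484, -0.2753, -2.4051], 'torque': [0.11, 0.1527, -0.0452], 'width': 0.3485}
```

```bash
python3 -m inch '[{"dx":0,"dy":0,"dz":0.001,"ax":0,"ay":0,"az":0,"fingers":-1},{"dx":0,"dy":0,"dz":0.0016,"ax":0,"ay":0,"az":0,"fingers":-1},{"dx":0,"dy":0,"dz":0.0016,"ax":0,"ay":0,"az":0,"fingers":-1}]' |grep -E 'pos|force|wid'
python3 -m inch '[{"dx":0,"dy":0,"dz":0.001,"ax":0,"ay":0,"az":0,"fingers":-1},{"dx":0,"dy":0,"dz":0.001,"ax":0,"ay":0,"az":0,"fingers":-1},{"dx":0,"dy":0,"dz":0.001,"ax":0,"ay":0,"az":0,"fingers":-1}]' |grep -E 'pos|force|wid'
python3 -m inch '[{"dx":0,"dy":0,"dz":0.001,"ax":0,"ay":0,"az":0,"fingers":-1},{"dx":0,"dy":0,"dz":0.001,"ax":0,"ay":0,"az":0,"fingers":-1},{"dx":0,"dy":0,"dz":0.001,"ax":0,"ay":0,"az":0,"fingers":-1}]' |grep -E 'pos|force|wid'
```

```text
tool_pos: [0.6012, -0.3236, 0.104]
wrist_force: [-0.8, -0.3, -0.5]
width: 0.349
tool_pos: [0.6013, -0.3237, 0.1035]
wrist_force: [-1.9, 1.4, 3.3]
width: 0.349
tool_pos: [0.6013, -0.3237, 0.1029]
wrist_force: [-3.6, 1.5, 5.0]
width: 0.35
```

Resting on the cushion again. Relieve the side load, release, and withdraw upward.

```bash
python3 -m inch '[{"dx":0,"dy":-0.0008,"dz":0,"ax":0,"ay":0,"az":0,"fingers":-1},{"dx":0,"dy":-0.0008,"dz":0,"ax":0,"ay":0,"az":0,"fingers":-1},{"dx":0,"dy":-0.0008,"dz":0,"ax":0,"ay":0,"az":0,"fingers":0.2},{"dx":0,"dy":-0.0008,"dz":0,"ax":0,"ay":0,"az":0,"fingers":1},{"dx":0,"dy":-0.0008,"dz":0,"ax":0,"ay":0,"az":0,"fingers":1},{"dx":0,"dy":-0.0008,"dz":0,"ax":0,"ay":0,"az":0,"fingers":1},{"dx":0,"dy":-0.0008,"dz":0,"ax":0,"ay":0,"az":0,"fingers":1},{"dx":0,"dy":-0.0008,"dz":0,"ax":0,"ay":0,"az":0,"fingers":1},{"dx":0,"dy":-0.0008,"dz":0,"ax":0,"ay":0,"az":0,"fingers":1}]' 20
python3 -m inch '[{"dx":0,"dy":0,"dz":-0.015,"ax":0,"ay":0,"az":0,"fingers":1},{"dx":0,"dy":0,"dz":-0.04,"ax":0,"ay":0,"az":0,"fingers":1},{"dx":0,"dy":0,"dz":-0.08,"ax":0,"ay":0,"az":0,"fingers":1},{"dx":0,"dy":0,"dz":-0.12,"ax":0,"ay":0,"az":0,"fingers":1},{"dx":0,"dy":0,"dz":-0.14,"ax":0,"ay":0,"az":0,"fingers":1},{"dx":0,"dy":0,"dz":-0.14,"ax":0,"ay":0,"az":0,"fingers":1},{"dx":0,"dy":0,"dz":-0.14,"ax":0,"ay":0,"az":0,"fingers":1}]'
python3 - <<'E'
from h import *
s=st();p,d=bot.read_camera("wrist");cv2.imwrite("pics/w5.png",p);blobs("wrist",p,d,60)
p,d=bot.read_camera("scene");cv2.imwrite("pics/s2.png",cv2.resize(p[130:370,80:440],None,fx=2,fy=2));blobs("scene",p,d)
E
```

```text
time: 22.32
tool_pos: [0.6006, -0.3234, 0.103]
tcp_rot: [2.625, 1.723, 0.004]
wrist_force: [0.2, -0.5, 0.5]
width: 0.996
time: 23.2
tool_pos: [0.5993, -0.3229, 0.241]
tcp_rot: [-2.625, -1.724, -0.002]
wrist_force: [0.2, 0.7, -0.6]
width: 0.998
{'time': 23.2, 'q': [-0.5317, 0.2696, 1.5789, 0.0017, 1.2936, -0.1232], 'tool_pos': [0.5993, -0.3229, 0.241], 'tcp_rot': [-2.6252, -1.7235, -0.0019], 'wrist_force': [0.2388, 0.7338, -0.6044], 'torque': [0.0004, 0.0034, -0.0055], 'width': 0.9976}
wrist [308, 229, 30, 29, 693] [322.4 243.2] med [ 0.5999 -0.323   0.1487] mid [ 0.5998 -0.3228  0.1487] [0.0186 0.0194 0.0044]
scene [135, 261, 11, 8, 62] [140.  264.6] med [ 0.6004 -0.3241  0.1502] mid [ 0.5994 -0.3239  0.1505] [0.0185 0.0157 0.0043]
scene [141, 295, 22, 11, 67] [151.3 301.7] med [ 0.6102 -0.3273  0.0719] mid [ 0.6073 -0.3243  0.0714] [0.0212 0.0355 0.0055]
```

View pics/w5.png

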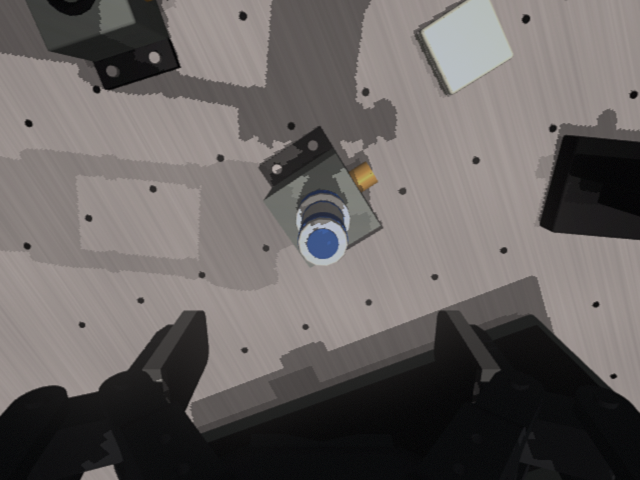

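View pics/s2.png

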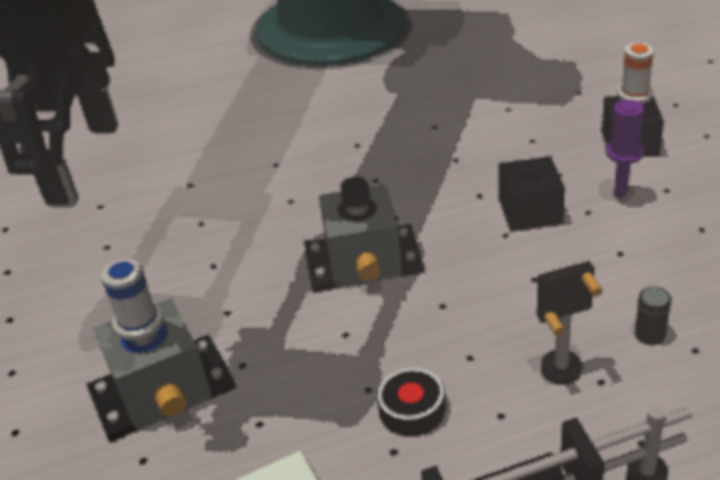

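The cartridge stands upright in the blue-ring port: its dot is at (322,243) in the wrist view, centred on the port axis. The gripper is clear, and the orange cartridge and the bystanders are where they were.

```bash
python3 -c "
from workcell import bot
print(bot.finish_job())"
```

```text
the job is handed in; nothing more can be done
None
```

The blue-banded cartridge is locked in the blue-ring port, upright and released, and the job was handed in at about 23 s.

- **Insertion:** I felt the jaws resist up to about 9 N, then an easy slide. The cushion followed, and it went solid at about 15.5 N net with no further travel. The largest downward reading at the end of any step was well under the 36 N limit.
- **Pull test:** After about 1.5 mm of free play the collar lifted about 4 mm to its stop, at about 19–20 N net, and the lock held. I then lowered the cartridge back onto the cushion, relieved the side load and let go.
- **Last checks:** The cartridge top is at (0.600, -0.323), within a millimetre of the port axis, and about 0.1475 m high. That puts the stub's end about 42.5 mm below the mouth, inside the 34–50 mm range and within about 1 mm of where the cushion was felt. The gripper is clear, and in the views the orange cartridge and the neighbouring objects look unmoved.
- **What went wrong:** My first move was refused because of missing row keys, which cost no robot motion. Two things strayed from your instructions or plan: one run of five identical insertion steps used a shell loop around the typed rows, and the tool drifted sideways up to 1 mm, with side forces of about 7 N.

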